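# Scan the orange stock label on a timber blank

## Robot

A 6-joint arm with a two-finger parallel gripper is mounted at the origin on the work surface. World frame = base frame: x ahead of the robot, y to its left, z up, the work surface at z = 0. Lengths are in m, angles in rad, forces in N, time in s.
With the tool pointing down it reaches from about 0.275 to 0.75 m from the base axis. Payload 10.2 kg.
Tool frame: the origin (TCP) lies midway between the tips of the shut fingers; the grasp point (between the pads) lies tcp_to_grasp behind it (tcp_to_grasp is the distance from the TCP to the grasp point, in m); z points along the fingers, y is the line along which they close (so a half turn about z gives the same grasp; the last joint's range is limited). The gripper opens to 85 mm and grips with 20 to 120 N. Pads are 22 mm wide; open, the fingers measure 114 mm over their backs; the gripper's body (76 mm by 85 mm) begins 54 mm behind the grasp point. The pads swing forward as they close: fully open they stand 13 mm farther back than shut.
Start: joints at [1.113, 0.313, 1.498, -0, 1.331, -0.223], TCP at [0.122, 0.511, 0.231] pointing down, gripper open.
Joint ranges: [-2.94, 2.94], [-0.97, 2.17], [0.19, 2.56], [-1.23, 4.37], [0.02, 3.11], [-2.88, 2.88]. Speed limits (rad/s): [2.39, 2.39, 3.01, 3.14, 3.14, 3.14].

## Interface

Orientations are given as [roll, pitch, yaw] about the fixed x, y, z axes, in that order (R = Rz(yaw) Ry(pitch) Rx(roll)).
In Python, from plant import get_state, camera, camera_model, hand_in, tcp_to_grasp gives the robot as it stands.
- The arm moves only by the tool servo_tool, never from a script. Its argument "deltas" is a list of rows, each an object of numbers: "grip": the opening, from 0 (shut) to 1 (fully open); "tx", "ty", "tz": the shift along the world's x, y, z each as a share of 20 mm, from -1 to 1; "twist": the turn about the world's z as a share of 0.12 rad, from -1 to 1. In form: [{"grip": .., "tx": .., "ty": .., "tz": .., "twist": ..}, ...]. A call has 1 to 12 rows; each row shifts and turns the commanded pose from where the row before left it; what a row does not reach is not made up. A row lasts 1/8 s, in which the tool goes at most 62.5 mm and 10.7 degrees, less where a joint would pass 70% of its speed; a pose out of reach is approached as far as the arm can. A call with a number of a shift or a turn outside -1 to 1 is refused whole. A call with a gripper value outside its range is refused whole. The fingers move at their own pace and stop on an object; "force" is the grip in N (left out, the last holds). Time passes only in rows, so rows that do not move let the fingers close. It gives the time, the measured TCP pose, the force, the opening and the grip force at its end, in the units of the state.
- get_state(): the state, without advancing time (a new reading comes with each control period).
- camera(name): name is "side" or "top" or "wrist"; returns the picture (480x640x3 uint8, red, green, blue); there is no depth.
- camera_model(name): a dict with "camera_matrix" (3x3 intrinsics, pixels), "R" (3x3) and "t" (3): a world point X has camera coordinates R X + t; the wrist camera has in their place "T_tool_cam" (4x4, takes a point from camera to tool coordinates, whose origin is the TCP and whose axes are the flange's). Camera axes: x right, y down, z forward; pixel columns grow to the right and rows downward; lengths in m; the calibration is good to about 2 mm. The wrist camera is an equidistant fisheye: a pixel r from the principal point sees the ray r / f radians off the axis. A picture is of the moment at which its call begins: read the wrist's pose just before it. camera_model takes no time and is no camera call.
- hand_in(): hands the job in; it is judged then, once.
The state is a dict: "t": time; "joint_positions": joint angles; "joint_vel": joint speeds; "effort": joint torques, N m; "tcp_pos": TCP position; "orientation": TCP orientation; "ft_force": force on the tool from outside, world axes, zero at the start; "moment": the same for the moment, N m; "opening": finger opening in m; "grip_force": force on a finger pad.
Only numpy, scipy, OpenCV 4.12 (cv2) and the standard library are available. Lean on these libraries where they do the work, as an engineer would, in place of code of your own. Each camera call takes 0.05 s, during which the arm holds its last target. There are 200 camera calls.

## Task

Lift the yellow scanner out of its charging dock by the swinging steel ring on its top (the dock shields its barrel), stand it upright in the middle of the green mat and let go. Then take it again, this time firmly by its yellow barrel, and with that grip point its red window squarely at the centre of the orange-bordered label on the standing timber blank from about 10 cm away, and hold it steady there for a good second. Finally stand it back upright in the middle of the mat without dropping it, let go, and leave the flask, jar and brush where they are.

Things in the scene. Friction and masses are not known exactly. Their poses are not given: they have to be found in the camera images.
- scanner: Pistol scanner, 0.3 kg. Origin: centre of its black foot's underside (foot 80 x 50 x 12). An upright handle (34 x 30 at x = -8) carries the yellow barrel, x -45 to 75, 46 wide (y), z 78 to 116. The beam leaves the red window at the front end along +x; z is up when it stands. Centre of mass near x = 6, z = 61.
- barrel: The scanner's yellow barrel, rigidly part of it: 120 (x) x 46 (y) x 38 (z); origin at the centre of its underside (x = 15, z = 78 of the scanner), axes as the scanner's.
- lens (a point): Centre of the scanner's red window, on the front end of the barrel (x = 75, y = 0, z = 97 in the scanner's frame); same axes as the scanner: beam along +x.
- ring_top (a point): Middle (on its axis) of the cross-bar (along the scanner's y) of the steel ring, a U-shaped bail of 10 thick round bar, 46 wide, hinged on the barrel's top. The bar's axis is 20 from the hinge, which is at x = 6, z = 118 of the scanner. The point's z points from hinge to bar.
- ring (a joint): Angle of the ring (rad): 0 stands square to the barrel's top, positive leans to the window end, range -1.1 to 1.1. Light friction keeps the free ring where it is, but the scanner, hung from it, swings and hangs about level.
- dock: Fixed grey dock: base plate 150 (x) x 86 (y), 8 thick, its middle 15 ahead (+x) of the origin, which is on the bench. Two 10 thick cheeks, 64 apart inside, rise along the long sides to 118 above the bench; open at front, rear and top. The scanner stands in it, origin over origin, window towards the dock's +x.
- mat: Fixed square green mat with a black edge, 170 x 170, 4 thick; origin at the centre of its underside, on the bench.
- blank: Fixed standing timber blank, 222 wide (y), 45 thick (x), 250 tall; origin at the centre of its underside. Its labelled face looks along its own -x, 22.5 from the origin.
- label_orange: The label to scan: plate 84 wide (y), 64 high (z), 2 thick, orange border round white paper with black bars, on the blank's face. Origin at its centre; it faces its own -x, so a scanner aimed squarely has its x along the label's x.
- label_blue: The other label, alike but with a blue border, beside the orange one (which is on which side varies); not the one wanted.
- flask: Bystander: dark bottle with a black cap, 66 across, 200 tall; origin at the centre of its underside.
- jar: Bystander: amber jar with a white lid, 64 across, 85 tall; origin at the centre of its underside.
- brush: Bystander: hand brush lying flat, along its x, about 200 long.
Not all that is in view belongs to the job. What is meant by the scanner is not blue, pink or white, and is the larger of those in its own colour.

How it is judged:
On the way, in this order (a step that is already met when the one before it is completed fails the run):
1. the scanner stands upright in the middle of the mat (within 50 mm of its centre), let go (horizontal distance between scanner and mat below 0.05 m and height (world z) of scanner below 0.01 m and angle between scanner's own z axis and vertical below 0.1 rad and linear speed of scanner below 0.02 m/s and contact force between the fingers and scanner below 0.1 N), for 0.2 s.
2. the scanner's window is 60 to 140 mm from the orange label, the beam within 15 mm of the label's centre and square to it within 12 degrees, held by the barrel and still for a second (x of label_orange in the frame of lens between 0.06 and 0.14 m and y of label_orange in the frame of lens between -0.015 and 0.015 m and z of label_orange in the frame of lens between -0.015 and 0.015 m and angle between the x axis of scanner and the x axis of label_orange, either way round below 0.21 rad and linear speed of scanner below 0.02 m/s and angular speed of scanner below 0.15 rad/s and contact force between the fingers and barrel above 2 N), for 1 s.
At the end, for the whole second after the job is handed in: The scanner stands upright (within 6 degrees) on the mat, within 50 mm of its centre, at rest and let go (all of step 1); the robot touches nothing.
It fails at once if the scanner is tipped right over (more than 70 degrees) (angle between scanner's own z axis and vertical above 1.22 rad).
It fails at once if the scanner is dropped (falls free of the fingers by more than about 2 cm) (linear speed of scanner above 0.6 m/s and contact force between the fingers and scanner below 0.1 N).
It fails at once if the flask is knocked over or moved more than 3 cm (distance of flask from where it was at the start of the episode above 0.03 m or angle between flask's own z axis and vertical above 0.3 rad).
It fails at once if the jar is knocked over or moved more than 3 cm (distance of jar from where it was at the start of the episode above 0.03 m or angle between jar's own z axis and vertical above 0.3 rad).
It fails at once if the brush is moved more than 3 cm (distance of brush from where it was at the start of the episode above 0.03 m).
It also fails if it takes over 67 s, if anything falls off the work surface, if the arm or the gripper's body presses on something with over 40 N, if the wrist force passes 120 N, or if a joint passes its speed limit or range.

## Working session

There is one attempt and no reset: what is moved stays moved. The work goes in short steps, Python scripts to look and compute and a tool call to move; the robot and the scene stay as the last step left them, time stands still between calls to the robot, and variables do not carry over. Pictures are saved under pics/ and viewed, at most 10 in all, crops included, and the job is handed in when it is done.

Besides the shell and the picture viewer there is one more tool, called after "Call:" as a command line: name --argument value ..., lists and objects as JSON in quotes. servo_tool: Moves the arm, as the interface text tells. Shift numbers are shares of 20 mm and turn numbers shares of 0.12 rad, none past 1 either way. Its arguments: {"type":"object","properties":{"deltas":{"type":"array","items":{"type":"object","properties":{"grip":{"type":"number"},"tx":{"type":"number","minimum":-1,"maximum":1},"ty":{"type":"number","minimum":-1,"maximum":1},"tz":{"type":"number","minimum":-1,"maximum":1},"twist":{"type":"number","minimum":-1,"maximum":1}}}},"force":{"type":"number"}},"required":["deltas"]}

```bash
mkdir -p pics; ls; python3 - <<'E'
from plant import *
import cv2,numpy as np
s=get_state();print(s['t'],s['tcp_pos'],s['orientation'],tcp_to_grasp)
for n in('top','side'):
    cv2.imwrite(f'pics/{n}0.png',camera(n)[:,:,::-1]);m=camera_model(n);print(n,np.round(m['camera_matrix'],1).tolist(),np.round(-m['R'].T@m['t'],3),np.round(m['R'],2).tolist())
print(camera_model('wrist'))
E
```

```text
pics
0.0 [0.12204342 0.51033888 0.23072044] [-3.14027258e+00 -2.90905761e-04  2.90675027e+00] 0.0187
top [[580.9, 0.0, 323.7], [0.0, 580.9, 234.2], [0.0, 0.0, 1.0]] [ 0.273 -0.046  1.35 ] [[-0.1, -0.99, 0.0], [-0.97, 0.1, -0.22], [0.22, -0.03, -0.98]]
side [[534.1, 0.0, 319.1], [0.0, 534.1, 236.4], [0.0, 0.0, 1.0]] [ 0.361 -0.966  0.812] [[0.98, -0.2, -0.01], [-0.12, -0.58, -0.8], [0.15, 0.79, -0.59]]
{'camera_matrix': array([[371.64829954,   0.        , 313.04139125],
       [  0.        , 371.64829954, 238.25481122],
       [  0.        ,   0.        ,   1.        ]]), 'T_tool_cam': array([[ 4.59875154e-04, -9.47528270e-01, -3.19671653e-01,
         8.20722817e-02],
       [ 9.99999884e-01,  4.80495853e-04,  1.43637887e-05,
         1.31803006e-03],
       [ 1.39990808e-04, -3.19671623e-01,  9.47528382e-01,
        -1.42816485e-01],
       [ 0.00000000e+00,  0.00000000e+00,  0.00000000e+00,
         1.00000000e+00]])}
```

View pics/top0.png

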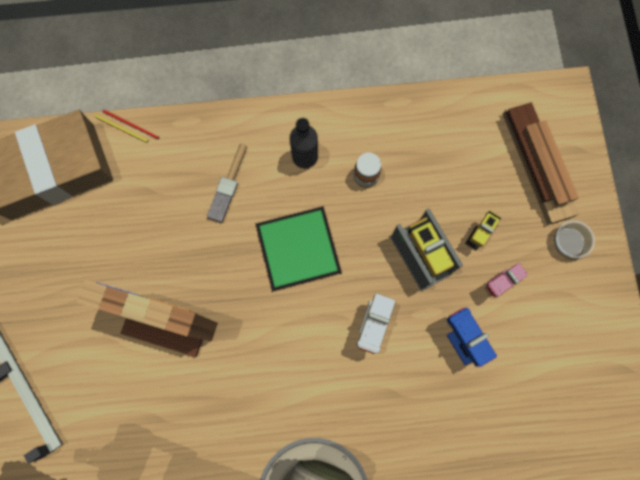

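View pics/side0.png

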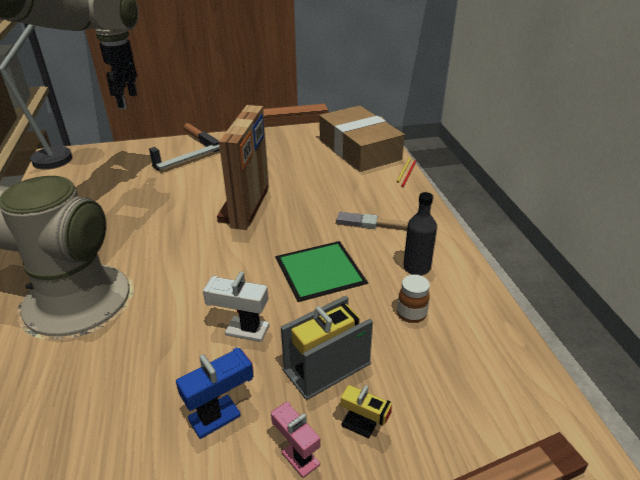

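The top view shows the mat at (300,248), the flask (304,145), jar (368,168), brush (228,183) and blank (155,320). What could be taken for the scanner, by top pixel: yellow in the dock (433,248), small yellow (484,230), blue (472,337), pink (507,280), white (377,323). I choose the larger yellow one, in the dock. The side view shows the labels at (247,148) orange and (258,130) blue.

```bash
cat > h.py <<'E'
import numpy as np,cv2
from plant import *
def ray(n,px):
    m=camera_model(n);K=m['camera_matrix'];d=m['R'].T@np.linalg.solve(K,[px[0],px[1],1.]);return -m['R'].T@m['t'],d/np.linalg.norm(d)
def onz(n,px,z):
    c,d=ray(n,px);return c+d*(z-c[2])/d[2]
def tri(a,b):
    c1,d1=ray('top',a);c2,d2=ray('side',b)
    s=np.linalg.lstsq(np.c_[d1,-d2],c2-c1,rcond=None)[0];p,q=c1+s[0]*d1,c2+s[1]*d2
    return (p+q)/2,np.linalg.norm(p-q)
def proj(n,X):
    m=camera_model(n);p=m['camera_matrix']@(m['R']@np.array(X)+m['t']);return p[:2]/p[2]
def wproj(X,s):
    from scipy.spatial.transform import Rotation as Ro
    m=camera_model('wrist');T=m['T_tool_cam'];K=m['camera_matrix'];Rt=Ro.from_euler('xyz',s['orientation']).as_matrix()
    p=T[:3,:3].T@(Rt.T@(np.array(X)-s['tcp_pos'])-T[:3,3]);r=np.hypot(*p[:2]);return K[:2,2]+K[0,0]*np.arctan2(r,p[2])*p[:2]/r
def wray(px,s):
    from scipy.spatial.transform import Rotation as Ro
    m=camera_model('wrist');T=m['T_tool_cam'];K=m['camera_matrix'];Rt=Ro.from_euler('xyz',s['orientation']).as_matrix()
    v=np.array(px)-K[:2,2];r=np.hypot(*v);a=r/K[0,0];d=np.r_[np.sin(a)*v/r,np.cos(a)]
    return Rt@T[:3,3]+s['tcp_pos'],Rt@T[:3,:3]@d
def blobs(im,lo,hi,amin=30):
    h=cv2.cvtColor(im,cv2.COLOR_RGB2HSV);m=cv2.inRange(h,lo,hi)
    cs,_=cv2.findContours(m,cv2.RETR_EXTERNAL,cv2.CHAIN_APPROX_NONE);return sorted([c for c in cs if cv2.contourArea(c)>amin],key=cv2.contourArea)[::-1]
E
python3 - <<'E'
from h import *
t=cv2.imread('pics/top0.png')[:,:,::-1];s=cv2.imread('pics/side0.png')[:,:,::-1]
def crop(im,x,y,w,h,k): return cv2.resize(im[y:y+h,x:x+w],None,fx=k,fy=k,interpolation=cv2.INTER_CUBIC)
A=crop(t,385,200,80,60*5//4,5);B=crop(s,270,290,80+30,75,4);C=crop(s,210,95,80,75,5);D=crop(t,90,280,80*13//8,75,4)
rows=[np.hstack([A,cv2.resize(C,(400,375))]),np.hstack([cv2.resize(B,(400,225*400//330))[:225],cv2.resize(D,(400,225))])]
rows[1]=cv2.resize(rows[1],(800,225))
cv2.imwrite('pics/c1.png',np.vstack(rows)[:,:,::-1])
for n,im in(('top',t),('side',s)):
    print(n)
    for nm,lo,hi in(('green',(50,100,50),(75,255,255)),('yellow',(24,150,100),(34,255,255)),('orange',(3,150,120),(15,255,255)),('blue',(105,120,60),(130,255,255))):
        for c in blobs(im,lo,hi,20)[:3]:
            r=cv2.minAreaRect(c);print(nm,np.round(r[0],1),np.round(r[1],1),round(r[2],1),cv2.boxPoints(r).round(1).tolist())
            if nm=='green': print('z4',onz(n,r[0],.004),[onz(n,p,.004)[:2].round(3).tolist() for p in cv2.boxPoints(r)])
            if nm=='yellow' : print([onz(n,p,.124)[:2].round(4).tolist() for p in cv2.boxPoints(r)],onz(n,r[0],.124))
E
```

```text
top
green [297.7 247.9] [64.2 65.8] 75.2 [[257.70001220703125, 225.3000030517578], [321.29998779296875, 208.5], [337.70001220703125, 270.5], [274.1000061035156, 287.29998779296875]]
z4 [ 0.54931943 -0.01790894  0.004     ] [[0.614, 0.072], [0.64, -0.083], [0.486, -0.106], [0.462, 0.045]]
yellow [439.1 260.6] [22.5 21.3] 60.9 [[424.29998779296875, 255.89999389648438], [442.8999938964844, 245.60000610351562], [453.79998779296875, 265.29998779296875], [435.20001220703125, 275.6000061035156]]
[[0.4798, -0.2892], [0.4982, -0.3322], [0.4532, -0.3492], [0.4351, -0.3064]] [ 0.46647241 -0.31926246  0.124     ]
yellow [425.5 236.2] [21.9 20.6] 61.4 [[411.20001220703125, 231.5], [429.20001220703125, 221.60000610351562], [439.70001220703125, 240.89999389648438], [421.70001220703125, 250.6999969482422]]
[[0.5361, -0.2684], [0.554, -0.3105], [0.5092, -0.327], [0.4917, -0.2851]] [ 0.5226546  -0.29772882  0.124     ]
yellow [480. 236.] [13.3 13.9] 33.7 [[470.6000061035156, 238.10000610351562], [478.29998779296875, 226.5], [489.3999938964844, 233.89999389648438], [481.70001220703125, 245.5]]
[[0.5086
[... 1380 characters left out ...]
8771395  0.124     ]
yellow [351.1 393.5] [16.5 14.3] 23.2 [[340.6000061035156, 396.79998779296875], [346.29998779296875, 383.70001220703125], [361.5, 390.20001220703125], [355.79998779296875, 403.3999938964844]]
[[0.49, -0.466], [0.5045, -0.4436], [0.5247, -0.4606], [0.51, -0.4823]] [ 0.50725113 -0.46332682  0.124     ]
blue [215.5 377.8] [34.  75.9] 62.4 [[174.0, 380.29998779296875], [241.3000030517578, 345.20001220703125], [257.0, 375.29998779296875], [189.6999969482422, 410.3999938964844]]
blue [213.8 415.5] [25.3 47.6] 60.5 [[186.89999389648438, 416.20001220703125], [228.3000030517578, 392.79998779296875], [240.6999969482422, 414.79998779296875], [199.3000030517578, 438.20001220703125]]
```

View pics/c1.png

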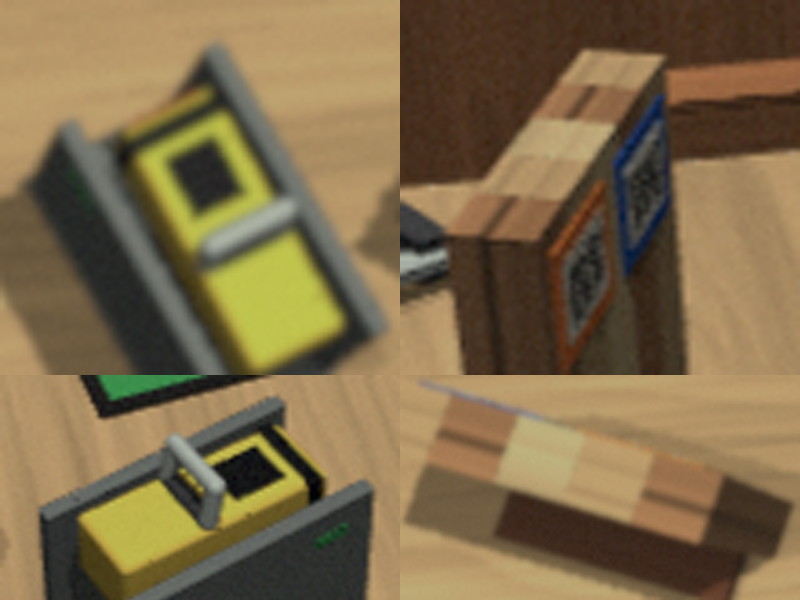

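The crop shows the big yellow scanner in the dock with its window at the far end, and the bail's cross-bar centred at about top (435,246) and side (324,315). The orange label sits at side (246,150) on the blank's far face, and the blue one at (258.6,132).

```bash
python3 - <<'E'
from h import *
np.set_printoptions(precision=4,suppress=True)
for a,b in(((435.2,245.6),(323.6,314.7)),((427.4,249.6),(329.9,321.6)),((443,241.6),(317.3,308.7))): print('bar',tri(a,b))
D=lambda u,v:(90+(u-400)/3.077,280+(v-375)/3.077)
P=np.array([onz('top',D(*c),.25) for c in((450,392),(725,473),(700,545),(427,468))]);print(P,[np.linalg.norm(P[i]-P[i-3]) for i in range(4)])
C=lambda u,v:(210+(u-400)/5,95+v/5)
Q=np.array([onz('side',C(*c),.25) for c in((583,50),(665,56),(545,242),(452,235))]);print('side',Q,[np.linalg.norm(Q[i]-Q[j]) for i,j in((0,1),(1,2),(2,3),(3,0))])
for F in((P[0],P[1]),(Q[1],Q[2])):
    e=F[0]-F[1];e/=np.linalg.norm(e);n=np.array([e[1],-e[0],0]);print('normal',n,np.arctan2(n[1],n[0]))
    p0=F[1]
    for c in((581,277),(643,185),(553,245),(607,183),(607,305),(557,370)):
        o,d=ray('side',C(*c));X=o+d*((p0-o)@n)/(d@n);print(X, (X-p0)@e)
print('flask cap',onz('top',(302,124),.2),'jar lid',onz('top',(368,160),.085),'side jar',onz('side',(414,285),.085),'brush',onz('top',(218,205),.02),onz('top',(241,148),.02))
E
```

```text
bar (array([ 0.4956, -0.3104,  0.1482]), np.float64(0.00044846466874670594))
bar (array([ 0.502 , -0.2998,  0.1166]), np.float64(0.015334158250411987))
bar (array([ 0.4897, -0.3211,  0.1767]), np.float64(0.014054605655043987))
[[0.4628 0.3456 0.25  ]
 [0.3959 0.1794 0.25  ]
 [0.354  0.1968 0.25  ]
 [0.4174 0.3605 0.25  ]] [np.float64(0.17920611827144345), np.float64(0.04537537455260675), np.float64(0.1755762304290997), np.float64(0.04785198997622374)]
side [[0.4352 0.4008 0.25  ]
 [0.4771 0.3832 0.25  ]
 [0.3973 0.1778 0.25  ]
 [0.3553 0.1945 0.25  ]] [np.float64(0.0454060701647265), np.float64(0.22031803419490453), np.float64(0.04520025088221802), np.float64(0.22127535060945028)]
normal [ 0.9276 -0.3736  0.    ] -0.3829069494479126
[0.4144 0.2254 0.2061] 0.04956510456746961
[0.4559 0.3283 0.2032] 0.1605101298947305
[0.4014 0.193  0.2406] 0.0146442572174798
[0.4341 0.2742 0.2316] 0.10218123188439915
[0.4275 0.258  0.1725] 0.08471440050494498
[0.3966 0.1811 0.1806] 0.0018930802581268197
normal [ 0.9321 -0.3621  0.    ] -0.37053606524036276
[0.4142 0.2214 0.2081] 0.04674516389447738
[0.4559 0.3286 0.2031] 0.16177916443682874
[0.4012 0.1878 0.2432] 0.010708346315325162
[0.4339 0.2722 0.2325] 0.10119714107867721
[0.4274 0.2553 0.1738] 0.08310024122972245
[0.3964 0.1756 0.1836] -0.0024300118210406015
flask cap [ 0.7751 -0.0556  0.2   ] jar lid [ 0.7218 -0.1993  0.085 ] side jar [ 0.7062 -0.2027  0.085 ] brush [0.6685 0.1604 0.02  ] [0.8063 0.0961 0.02  ]
```

Call:
servo_tool --deltas '[{"grip": 1,"tz": 1,"ty": -0.5,"tx": 0.4},{"tz": 1,"ty": -1,"tx": 0.4,"twist": -0.25},{"tz": 1,"ty": -1,"tx": 0.4,"twist": -0.25},{"tz": 1,"ty": -1,"tx": 0.4,"twist": -0.25},{"tz": 1,"ty": -1,"tx": 0.4,"twist": -0.25},{"tz": 1,"ty": -1,"tx": 0.4,"twist": -0.25},{"tz": 1,"ty": -1,"tx": 0.4,"twist": -0.25},{"tz": 1,"ty": -1,"tx": 0.4,"twist": -0.25},{"ty": -1,"tx": 0.5,"twist": -0.25},{"ty": -1,"tx": 0.5,"twist": -0.25},{"ty": -1,"tx": 0.5,"twist": -0.25},{"ty": -1,"tx": 0.5,"twist": -0.25}]'

```text
schema error: expected keys grip, tx, ty, tz, twist
```

Call:
servo_tool --deltas '[{"ty": -1,"tx": 0.5,"twist": -0.25},{"ty": -1,"tx": 0.5,"twist": -0.25},{"ty": -1,"tx": 0.5,"twist": -0.25},{"ty": -1,"tx": 0.5,"twist": -0.25},{"ty": -1,"tx": 0.5,"twist": -0.25},{"ty": -1,"tx": 0.5,"twist": -0.25},{"ty": -1,"tx": 0.5,"twist": -0.25},{"ty": -1,"tx": 0.5,"twist": -0.25},{"ty": -1,"tx": 0.5,"twist": -0.25},{"ty": -1,"tx": 0.5,"twist": -0.25},{"ty": -1,"tx": 0.5,"twist": -0.25},{"ty": -1,"tx": 0.5,"twist": -0.25}]'

```text
schema error: expected keys grip, tx, ty, tz, twist
```

Call:
servo_tool --deltas '[{"ty": -1,"tx": 0.4,"tz": -0.6,"twist": -0.25},{"ty": -1,"tx": 0.4,"tz": -0.6,"twist": -0.25},{"ty": -1,"tx": 0.4,"tz": -0.6,"twist": -0.25},{"ty": -1,"tx": 0.4,"tz": -0.6,"twist": -0.25},{"ty": -1,"tx": 0.4,"tz": -0.6,"twist": -0.25},{"ty": -1,"tx": 0.4,"tz": -0.6,"twist": -0.25},{"ty": -1,"tx": 0.4,"tz": -0.6,"twist": -0.25},{"ty": -1,"tx": 0.4,"tz": -0.6,"twist": -0.25},{"ty": -1,"tx": 0.4,"tz": -0.6,"twist": -0.25},{"ty": -1,"tx": 0.4,"tz": -0.6,"twist": -0.15},{"ty": -1,"tx": 0.4,"tz": -0.6},{"ty": -1,"tx": 0.4,"tz": -0.6}]'

```text
schema error: expected keys grip, tx, ty, tz, twist
```

Call:
servo_tool --deltas '[{"grip": 1,"tx": 0.4,"ty": -0.5,"tz": 1,"twist": 0},{"grip": 1,"tx": 0.4,"ty": -1,"tz": 1,"twist": -0.25},{"grip": 1,"tx": 0.4,"ty": -1,"tz": 1,"twist": -0.25},{"grip": 1,"tx": 0.4,"ty": -1,"tz": 1,"twist": -0.25},{"grip": 1,"tx": 0.4,"ty": -1,"tz": 1,"twist": -0.25},{"grip": 1,"tx": 0.4,"ty": -1,"tz": 1,"twist": -0.25},{"grip": 1,"tx": 0.4,"ty": -1,"tz": 1,"twist": -0.25},{"grip": 1,"tx": 0.4,"ty": -1,"tz": 1,"twist": -0.25},{"grip": 1,"tx": 0.5,"ty": -1,"tz": 0,"twist": -0.25},{"grip": 1,"tx": 0.5,"ty": -1,"tz": 0,"twist": -0.25},{"grip": 1,"tx": 0.5,"ty": -1,"tz": 0,"twist": -0.25},{"grip": 1,"tx": 0.5,"ty": -1,"tz": 0,"twist": -0.25}]'

```text
t: 1.6
tcp_pos: [0.2263, 0.2799, 0.3911]
orientation: [-3.141, -0.0, 2.576]
ft_force: [0.8, 0.3, 0.3]
opening: 0.0852
grip_force: 0.0
```

Call:
servo_tool --deltas '[{"grip": 1,"tx": 0.5,"ty": -1,"tz": 0,"twist": -0.25},{"grip": 1,"tx": 0.5,"ty": -1,"tz": 0,"twist": -0.25},{"grip": 1,"tx": 0.5,"ty": -1,"tz": 0,"twist": -0.25},{"grip": 1,"tx": 0.5,"ty": -1,"tz": 0,"twist": -0.25},{"grip": 1,"tx": 0.5,"ty": -1,"tz": 0,"twist": -0.25},{"grip": 1,"tx": 0.5,"ty": -1,"tz": 0,"twist": -0.25},{"grip": 1,"tx": 0.5,"ty": -1,"tz": 0,"twist": -0.25},{"grip": 1,"tx": 0.5,"ty": -1,"tz": 0,"twist": -0.25},{"grip": 1,"tx": 0.5,"ty": -1,"tz": 0,"twist": -0.25},{"grip": 1,"tx": 0.5,"ty": -1,"tz": 0,"twist": -0.25},{"grip": 1,"tx": 0.5,"ty": -1,"tz": 0,"twist": -0.25},{"grip": 1,"tx": 0.5,"ty": -1,"tz": 0,"twist": -0.25}]'

```text
t: 3.1
tcp_pos: [0.3463, 0.0399, 0.3911]
orientation: [-3.141, -0.0, 2.216]
ft_force: [0.2, -0.2, -0.4]
opening: 0.0854
grip_force: 0.0
```

Call:
servo_tool --deltas '[{"grip": 1,"tx": 0.5,"ty": -1,"tz": -0.5,"twist": -0.25},{"grip": 1,"tx": 0.5,"ty": -1,"tz": -0.5,"twist": -0.25},{"grip": 1,"tx": 0.5,"ty": -1,"tz": -0.5,"twist": -0.25},{"grip": 1,"tx": 0.5,"ty": -1,"tz": -0.5,"twist": -0.25},{"grip": 1,"tx": 0.5,"ty": -1,"tz": -0.5,"twist": -0.25},{"grip": 1,"tx": 0.5,"ty": -1,"tz": -0.5,"twist": -0.25},{"grip": 1,"tx": 0.5,"ty": -1,"tz": -0.5,"twist": -0.25},{"grip": 1,"tx": 0.5,"ty": -1,"tz": -0.5,"twist": -0.25},{"grip": 1,"tx": 0.5,"ty": -1,"tz": -0.5,"twist": -0.25},{"grip": 1,"tx": 0.5,"ty": -1,"tz": -0.5,"twist": -0.2},{"grip": 1,"tx": 0.5,"ty": -1,"tz": -0.5,"twist": 0},{"grip": 1,"tx": 0.5,"ty": -1,"tz": -0.5,"twist": 0}]'

```text
t: 4.6
tcp_pos: [0.4666, -0.2008, 0.2704]
orientation: [-3.141, -0.0, 1.922]
ft_force: [0.2, 0.4, -0.0]
opening: 0.0849
grip_force: 0.0
```

Call:
servo_tool --deltas '[{"grip": 1,"tx": 0.24,"ty": -0.9,"tz": -0.5,"twist": 0.13},{"grip": 1,"tx": 0.24,"ty": -0.9,"tz": -0.5,"twist": 0},{"grip": 1,"tx": 0.24,"ty": -0.9,"tz": -0.5,"twist": 0},{"grip": 1,"tx": 0.24,"ty": -0.9,"tz": -0.5,"twist": 0},{"grip": 1,"tx": 0.24,"ty": -0.9,"tz": -0.5,"twist": 0},{"grip": 1,"tx": 0.24,"ty": -0.98,"tz": -0.5,"twist": 0},{"grip": 1,"tx": 0,"ty": 0,"tz": 0,"twist": 0}]'

```text
t: 5.48
tcp_pos: [0.4948, -0.31, 0.21]
orientation: [-3.141, -0.002, 1.937]
ft_force: [0.7, -1.0, 0.6]
opening: 0.085
grip_force: 0.0
```

```bash
python3 - <<'E'
from h import *
s=get_state();im=camera('wrist').copy();print(s['tcp_pos'],s['orientation'])
cv2.imwrite('pics/w1.png',im[:,:,::-1]);print('bar pred',wproj((.4956,-.3104,.1482),s))
for c in blobs(im,(24,120,60),(34,255,255),200)[:3]:
    r=cv2.minAreaRect(c);print(r)
E
```

```text
[ 0.49478479 -0.31004909  0.20998408] [-3.14075212e+00 -1.58679509e-03  1.93711831e+00]
bar pred [312.54338759 262.03804583]
((360.5, 242.5), (61.0, 73.0), 90.0)
((270.0, 244.0), (60.0, 68.0), 90.0)
((290.9000244140625, 353.8000183105469), (25.491172790527344, 33.093807220458984), 63.43495178222656)
```

View pics/w1.png

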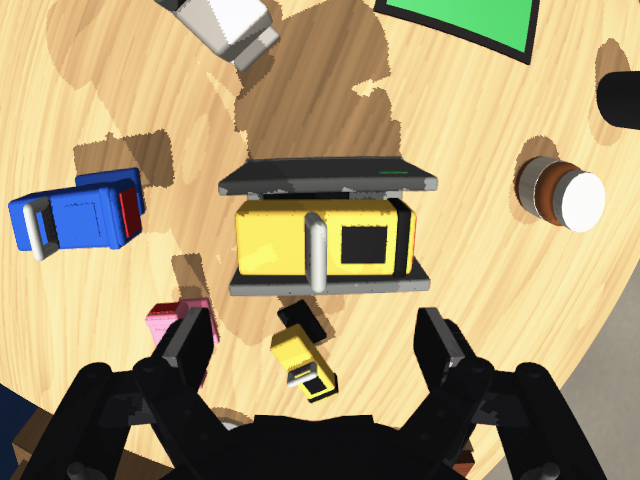

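The wrist view shows the barrel square to the fingers, with the bar from (314,212) to (318,290), centre about (316,252).

```bash
python3 - <<'E'
from h import *
s=get_state()
for px in((316,252),(314.5,214),(318,288),(237,237),(413,237)):
    o,d=wray(px,s)
    for z in(.126,.147): print(px,z,(o+d*(z-o[2])/d[2]).round(4))
E
```

```text
(316, 252) 0.126 [ 0.4987 -0.3111  0.126 ]
(316, 252) 0.147 [ 0.4957 -0.3037  0.147 ]
(314.5, 214) 0.126 [ 0.4885 -0.2874  0.126 ]
(314.5, 214) 0.147 [ 0.4864 -0.2823  0.147 ]
(318, 288) 0.126 [ 0.5094 -0.3351  0.126 ]
(318, 288) 0.147 [ 0.5054 -0.3255  0.147 ]
(237, 237) 0.126 [ 0.4467 -0.32    0.126 ]
(237, 237) 0.147 [ 0.4484 -0.3118  0.147 ]
(413, 237) 0.126 [ 0.5548 -0.2783  0.126 ]
(413, 237) 0.147 [ 0.5466 -0.274   0.147 ]
```

Call:
servo_tool --deltas '[{"grip": 1,"tx": 0.05,"ty": 0.15,"tz": -0.8,"twist": 0},{"grip": 1,"tx": 0,"ty": 0,"tz": -0.8,"twist": 0},{"grip": 1,"tx": 0,"ty": 0,"tz": -0.8,"twist": 0},{"grip": 1,"tx": 0,"ty": 0,"tz": -0.8,"twist": 0},{"grip": 1,"tx": 0,"ty": 0,"tz": -0.8,"twist": 0},{"grip": 0,"tx": 0,"ty": 0,"tz": 0,"twist": 0},{"grip": 0,"tx": 0,"ty": 0,"tz": 0,"twist": 0},{"grip": 0,"tx": 0,"ty": 0,"tz": 0,"twist": 0},{"grip": 0,"tx": 0,"ty": 0,"tz": 0,"twist": 0},{"grip": 0,"tx": 0,"ty": 0,"tz": 0,"twist": 0}]' --force 50

```text
t: 6.78
tcp_pos: [0.4962, -0.3061, 0.1318]
orientation: [3.141, 0.001, 1.938]
ft_force: [0.4, -0.2, 1.8]
opening: 0.0077
grip_force: 48.7
```

```bash
python3 - <<'E'
from h import *
im=camera('side');s=get_state();print(s['tcp_pos'],s['ft_force'],s['opening'],proj('side',s['tcp_pos']))
cv2.imwrite('pics/s1.png',cv2.resize(im[250:370,260:420],None,fx=5,fy=5,interpolation=cv2.INTER_CUBIC)[:,:,::-1])
E
```

```text
[ 0.49615546 -0.30610691  0.13177419] [-0.74125585 -0.23814085  3.22652965] 0.008071533948767808 [323.30075448 319.65173716]
```

View pics/s1.png

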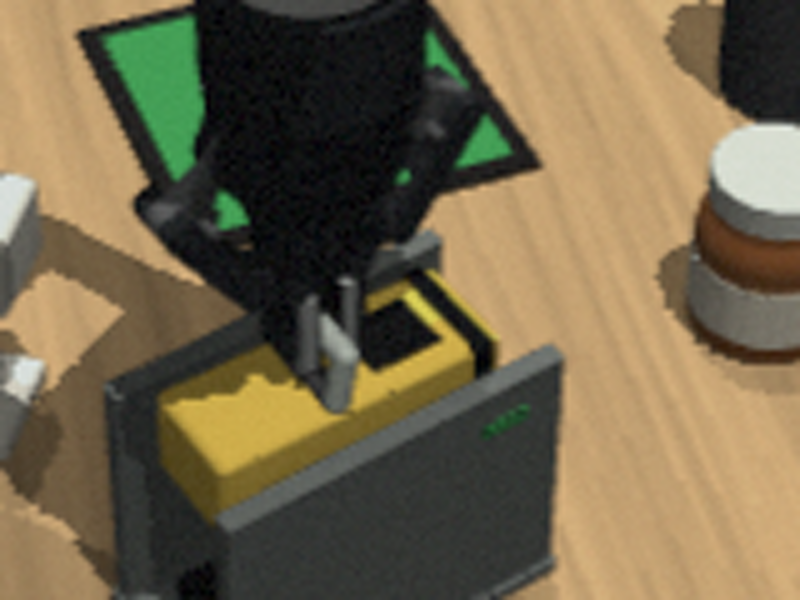

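The crop shows both pads around the bar. A short lift will test the hold.

Call:
servo_tool --deltas '[{"grip": 0,"tx": 0,"ty": 0,"tz": 0.2,"twist": 0},{"grip": 0,"tx": 0,"ty": 0,"tz": 0.2,"twist": 0},{"grip": 0,"tx": 0,"ty": 0,"tz": 0.2,"twist": 0},{"grip": 0,"tx": 0,"ty": 0,"tz": 0,"twist": 0},{"grip": 0,"tx": 0,"ty": 0,"tz": 0,"twist": 0}]' --force 70

```text
t: 7.45
tcp_pos: [0.4959, -0.306, 0.1432]
orientation: [-3.141, -0.0, 1.938]
ft_force: [-0.4, 0.3, -3.4]
opening: 0.0071
grip_force: 68.2
```

Call:
servo_tool --deltas '[{"grip": 0,"tx": 0,"ty": 0,"tz": 0.4,"twist": 0},{"grip": 0,"tx": 0,"ty": 0,"tz": 0.6,"twist": 0},{"grip": 0,"tx": 0,"ty": 0,"tz": 0.8,"twist": 0},{"grip": 0,"tx": 0,"ty": 0,"tz": 0.8,"twist": 0},{"grip": 0,"tx": 0,"ty": 0,"tz": 0.8,"twist": 0},{"grip": 0,"tx": 0,"ty": 0,"tz": 0.8,"twist": 0},{"grip": 0,"tx": 0,"ty": 0,"tz": 0.8,"twist": 0},{"grip": 0,"tx": 0,"ty": 0,"tz": 0.8,"twist": 0},{"grip": 0,"tx": 0,"ty": 0,"tz": 0.6,"twist": 0},{"grip": 0,"tx": 0,"ty": 0,"tz": 0.3,"twist": 0},{"grip": 0,"tx": 0,"ty": 0,"tz": 0,"twist": 0}]'

```text
t: 8.82
tcp_pos: [0.496, -0.3061, 0.2774]
orientation: [3.142, 0.0, 1.938]
ft_force: [-0.2, -0.1, -3.1]
opening: 0.0075
grip_force: 68.3
```

Call:
servo_tool --deltas '[{"grip": 0,"tx": 0.05,"ty": 0.3,"tz": 0,"twist": 0.3},{"grip": 0,"tx": 0.1,"ty": 0.6,"tz": 0,"twist": 0.5},{"grip": 0,"tx": 0.2,"ty": 0.8,"tz": 0,"twist": 0.6},{"grip": 0,"tx": 0.2,"ty": 0.9,"tz": 0,"twist": 0.6},{"grip": 0,"tx": 0.2,"ty": 0.9,"tz": 0,"twist": 0.6},{"grip": 0,"tx": 0.2,"ty": 0.9,"tz": 0,"twist": 0.6},{"grip": 0,"tx": 0.2,"ty": 0.9,"tz": 0,"twist": 0.6},{"grip": 0,"tx": 0.2,"ty": 0.9,"tz": 0,"twist": 0.6},{"grip": 0,"tx": 0.2,"ty": 0.9,"tz": 0,"twist": 0.6},{"grip": 0,"tx": 0.2,"ty": 0.9,"tz": 0,"twist": 0.6},{"grip": 0,"tx": 0.2,"ty": 0.9,"tz": 0,"twist": 0.6},{"grip": 0,"tx": 0.2,"ty": 0.9,"tz": 0,"twist": 0.6}]'

```text
t: 10.32
tcp_pos: [0.5388, -0.109, 0.2768]
orientation: [3.141, -0.001, 2.758]
ft_force: [0.5, 0.9, -2.6]
opening: 0.0071
grip_force: 68.4
```

Call:
servo_tool --deltas '[{"grip": 0,"tx": 0.2,"ty": 0.9,"tz": 0,"twist": 0.6},{"grip": 0,"tx": 0.2,"ty": 0.9,"tz": 0,"twist": 0.6},{"grip": 0,"tx": 0.1,"ty": 0.8,"tz": 0,"twist": 0.6},{"grip": 0,"tx": 0.1,"ty": 0.7,"tz": 0,"twist": 0.6},{"grip": 0,"tx": 0,"ty": 0.5,"tz": 0,"twist": 0.5},{"grip": 0,"tx": 0,"ty": 0.3,"tz": 0,"twist": 0.2},{"grip": 0,"tx": 0,"ty": 0.2,"tz": 0,"twist": 0},{"grip": 0,"tx": 0,"ty": 0,"tz": 0,"twist": 0},{"grip": 0,"tx": 0,"ty": 0,"tz": 0,"twist": 0}]'

```text
t: 11.45
tcp_pos: [0.5509, -0.0243, 0.2772]
orientation: [-3.141, -0.0, 3.126]
ft_force: [0.1, 0.4, -4.1]
opening: 0.0075
grip_force: 68.5
```

```bash
python3 - <<'E'
from h import *
a=camera('side');b=camera('top');s=get_state();print(s['tcp_pos'],s['orientation'],s['opening'])
cv2.imwrite('pics/s2.png',np.hstack([cv2.resize(a[130:310,240:400],(400,450)),cv2.resize(b[160:300,240:364],(400,450))])[:,:,::-1])
E
```

```text
[ 0.55095672 -0.02426787  0.27729112] [-3.14153253e+00  8.12132271e-06  3.12589388e+00] 0.00701035394995443
```

View pics/s2.png

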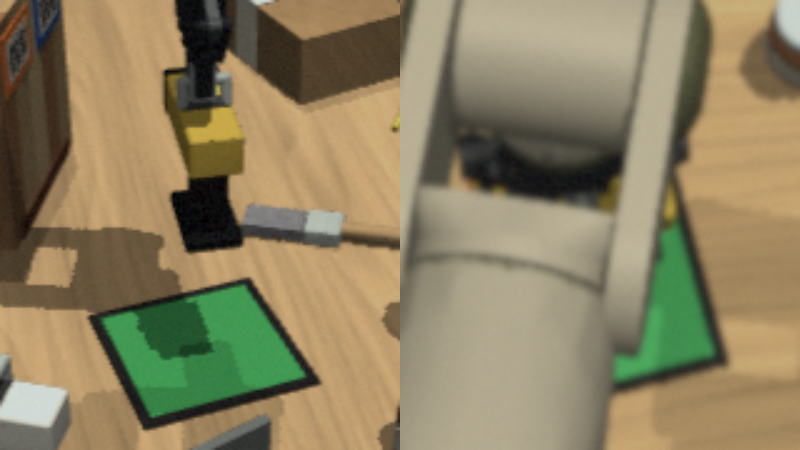

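The scanner hangs level over the mat with its window towards +y.

Call:
servo_tool --deltas '[{"grip": 0,"tx": 0,"ty": 0.3,"tz": -0.3,"twist": 0},{"grip": 0,"tx": 0,"ty": 0.35,"tz": -0.6,"twist": 0},{"grip": 0,"tx": 0,"ty": 0,"tz": -0.8,"twist": 0},{"grip": 0,"tx": 0,"ty": 0,"tz": -0.9,"twist": 0},{"grip": 0,"tx": 0,"ty": 0,"tz": -0.9,"twist": 0},{"grip": 0,"tx": 0,"ty": 0,"tz": -0.9,"twist": 0},{"grip": 0,"tx": 0,"ty": 0,"tz": -0.9,"twist": 0},{"grip": 0,"tx": 0,"ty": 0,"tz": -0.7,"twist": 0},{"grip": 0,"tx": 0,"ty": 0,"tz": -0.4,"twist": 0},{"grip": 0,"tx": 0,"ty": 0,"tz": -0.3,"twist": 0},{"grip": 0,"tx": 0,"ty": 0,"tz": -0.2,"twist": 0},{"grip": 0,"tx": 0,"ty": 0,"tz": -0.1,"twist": 0}]'

```text
t: 13.05
tcp_pos: [0.551, -0.011, 0.1373]
orientation: [-3.141, 0.0, 3.126]
ft_force: [-0.1, 0.0, -3.0]
opening: 0.0074
grip_force: 68.4
```

Call:
servo_tool --deltas '[{"grip": 0,"tx": 0,"ty": 0,"tz": -0.1,"twist": 0},{"grip": 0,"tx": 0,"ty": 0,"tz": -0.1,"twist": 0},{"grip": 0,"tx": 0,"ty": 0,"tz": 0,"twist": 0}]'

```text
t: 13.42
tcp_pos: [0.5509, -0.011, 0.1332]
orientation: [3.142, -0.0, 3.126]
ft_force: [-0.2, 0.5, -3.5]
opening: 0.0071
grip_force: 68.4
```

Call:
servo_tool --deltas '[{"grip": 0,"tx": 0,"ty": 0,"tz": -0.1,"twist": 0},{"grip": 0,"tx": 0,"ty": 0,"tz": -0.1,"twist": 0},{"grip": 0,"tx": 0,"ty": 0,"tz": 0,"twist": 0}]'

```text
t: 13.8
tcp_pos: [0.5509, -0.011, 0.1292]
orientation: [3.142, -0.0, 3.126]
ft_force: [0.9, 0.2, -2.8]
opening: 0.0076
grip_force: 68.5
```

Call:
servo_tool --deltas '[{"grip": 0,"tx": 0,"ty": 0,"tz": -0.05,"twist": 0},{"grip": 0,"tx": 0,"ty": 0,"tz": -0.05,"twist": 0},{"grip": 0,"tx": 0,"ty": 0,"tz": 0,"twist": 0}]'

```text
t: 14.18
tcp_pos: [0.5516, -0.0105, 0.1287]
orientation: [3.141, 0.002, 3.127]
ft_force: [-1.6, 4.4, 8.9]
opening: 0.0075
grip_force: 69.6
```

Call:
servo_tool --deltas '[{"grip": 0,"tx": 0,"ty": 0,"tz": 0.04,"twist": 0},{"grip": 0.3,"tx": 0,"ty": 0,"tz": 0,"twist": 0},{"grip": 0.6,"tx": 0,"ty": 0,"tz": 0,"twist": 0},{"grip": 1,"tx": 0,"ty": 0,"tz": 0,"twist": 0},{"grip": 1,"tx": 0,"ty": 0,"tz": 0,"twist": 0},{"grip": 1,"tx": 0,"ty": 0,"tz": 0.5,"twist": 0},{"grip": 1,"tx": 0,"ty": 0,"tz": 1,"twist": 0},{"grip": 1,"tx": 0,"ty": 0,"tz": 1,"twist": 0},{"grip": 1,"tx": 0,"ty": 0,"tz": 1,"twist": 0},{"grip": 1,"tx": 0,"ty": 0,"tz": 0.5,"twist": 0},{"grip": 1,"tx": 0,"ty": 0,"tz": 0,"twist": 0}]'

```text
t: 15.55
tcp_pos: [0.5511, -0.0111, 0.2086]
orientation: [-3.141, 0.001, 3.126]
ft_force: [-0.2, 0.1, 0.7]
opening: 0.0852
grip_force: 0.0
```

```bash
python3 - <<'E'
from h import *
s=get_state();w=camera('wrist');a=camera('side');print(s['tcp_pos'],s['orientation'],s['t'])
cv2.imwrite('pics/s3.png',np.hstack([cv2.resize(a[170:310,240:400],(400,350)),cv2.resize(w[100:380,160:480],(400,350))])[:,:,::-1])
for c in blobs(w,(24,120,60),(34,255,255),200)[:3]: print(cv2.minAreaRect(c),cv2.boundingRect(c))
E
```

```text
[ 0.55113723 -0.01105705  0.20862682] [-3.14129918e+00  1.14581985e-03  3.12643428e+00] 15.55
((271.0, 246.5), (59.0, 68.0), 90.0) (237, 217, 69, 60)
((360.0, 259.0), (34.0, 68.0), 90.0) (326, 242, 69, 35)
```

View pics/s3.png

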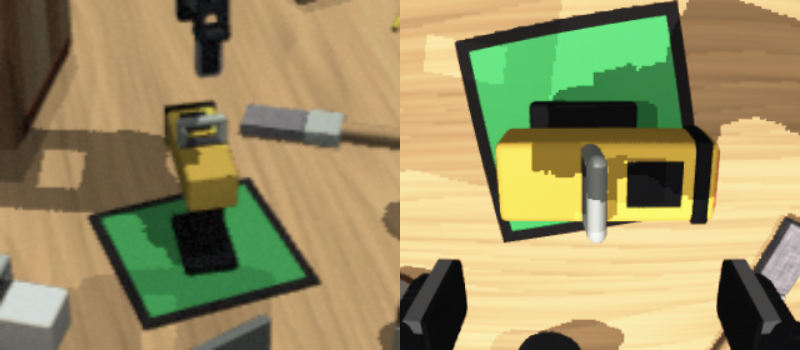

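The scanner stands upright inside the mat, window to +y, with its barrel spanning wrist columns 238–413.

```bash
python3 - <<'E'
from h import *
s=get_state()
f=lambda u,v:(160+(u-400)/1.25,100+v/1.25)
for n,p,z in(('rear bot',f(500,219),.12),('rear top',f(499,146),.12),('front bot',f(690,222),.12),('front tip',f(714,185),.12),('bar',f(596,190),.142)):
    o,d=wray(p,s);print(n,(o+d*(z-o[2])/d[2]).round(4))
a=camera('side')
for c in blobs(a,(22,130,60),(34,255,255),60)[:3]: print(cv2.boundingRect(c))
E
```

```text
rear bot [ 0.5726 -0.0603  0.12  ]
rear top [ 0.5311 -0.0575  0.12  ]
front bot [0.576  0.0445 0.12  ]
front tip [0.5544 0.0566 0.12  ]
bar [ 0.5478 -0.0074  0.142 ]
(341, 385, 46, 38)
(306, 212, 30, 43)
```

Call:
servo_tool --deltas '[{"grip": 1,"tx": 0.05,"ty": -0.15,"tz": 0,"twist": -0.5},{"grip": 1,"tx": 0,"ty": -0.15,"tz": 0,"twist": -1},{"grip": 1,"tx": 0,"ty": -0.15,"tz": 0,"twist": -1},{"grip": 1,"tx": 0,"ty": -0.15,"tz": 0,"twist": -1},{"grip": 1,"tx": 0,"ty": -0.15,"tz": 0,"twist": -1},{"grip": 1,"tx": 0,"ty": -0.15,"tz": 0,"twist": -1},{"grip": 1,"tx": 0,"ty": -0.15,"tz": 0,"twist": -1},{"grip": 1,"tx": 0,"ty": -0.15,"tz": 0,"twist": -1},{"grip": 1,"tx": 0,"ty": -0.15,"tz": 0,"twist": -1},{"grip": 1,"tx": 0,"ty": -0.17,"tz": 0,"twist": -1},{"grip": 1,"tx": 0,"ty": 0,"tz": 0,"twist": -1},{"grip": 1,"tx": 0,"ty": 0,"tz": 0,"twist": -1}]'

```text
t: 17.2
tcp_pos: [0.5517, -0.0414, 0.2073]
orientation: [-3.14, -0.001, 1.742]
ft_force: [-0.2, 0.3, 0.1]
opening: 0.0855
grip_force: 0.0
```

Call:
servo_tool --deltas '[{"grip": 1,"tx": 0,"ty": 0,"tz": 0,"twist": -1},{"grip": 1,"tx": 0,"ty": 0,"tz": 0,"twist": -0.65},{"grip": 1,"tx": 0,"ty": 0,"tz": 0,"twist": 0}]'

```text
t: 17.58
tcp_pos: [0.5518, -0.0413, 0.2075]
orientation: [-3.141, -0.0, 1.549]
ft_force: [0.9, 0.2, -0.1]
opening: 0.0853
grip_force: 0.0
```

```bash
python3 - <<'E'
from h import *
s=get_state();w=camera('wrist');print(s['tcp_pos'],s['orientation'],s['joint_positions'])
cv2.imwrite('pics/w4.png',w[:,:,::-1]);print(wproj((.552,-.0415,.12),s),wproj((.575,-.0415,.12),s),wproj((.529,-.0415,.12),s))
E
```

```text
[ 0.55176033 -0.04133775  0.20748521] [-3.14050513e+00 -3.18964368e-04  1.54914272e+00] [-2.86561116e-01  3.94250056e-01  1.44690016e+00  2.39667387e-05
  1.30157554e+00 -2.64914069e-01]
[312.72253469 246.8587345 ] [347.52289756 246.1624269 ] [277.98481314 247.50362461]
```

View pics/w4.png

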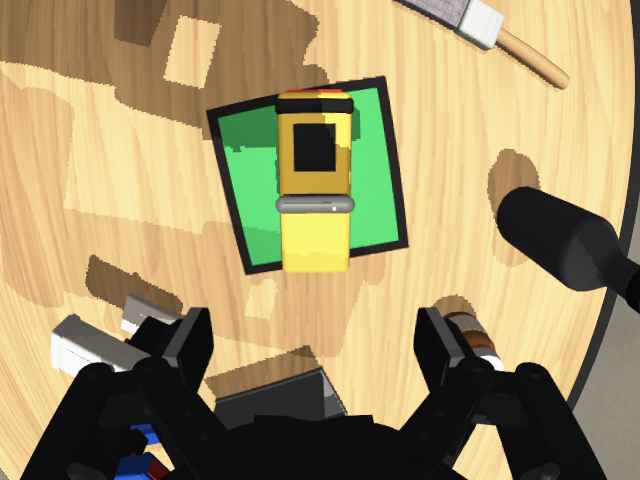

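The barrel is centred at column 314 between the open fingers, its rear end at row 272 and the bar at row 204. The predicted grip point (313,247) lies on the rear part, so I descend and grip.

Call:
servo_tool --deltas '[{"grip": 1,"tx": 0.05,"ty": 0,"tz": -0.6,"twist": 0},{"grip": 1,"tx": 0,"ty": 0,"tz": -1,"twist": 0},{"grip": 1,"tx": 0,"ty": 0,"tz": -1,"twist": 0},{"grip": 1,"tx": 0,"ty": 0,"tz": -1,"twist": 0},{"grip": 1,"tx": 0,"ty": 0,"tz": -1,"twist": 0},{"grip": 1,"tx": 0,"ty": 0,"tz": -0.8,"twist": 0},{"grip": 1,"tx": 0,"ty": 0,"tz": -0.6,"twist": 0},{"grip": 1,"tx": 0,"ty": 0,"tz": 0,"twist": 0},{"grip": 0.6,"tx": 0,"ty": 0,"tz": 0,"twist": 0},{"grip": 0.3,"tx": 0,"ty": 0,"tz": 0,"twist": 0},{"grip": 0.3,"tx": 0,"ty": 0,"tz": 0,"twist": 0},{"grip": 0.3,"tx": 0,"ty": 0,"tz": 0,"twist": 0}]' --force 70

```text
t: 19.12
tcp_pos: [0.5533, -0.0417, 0.0889]
orientation: [3.14, 0.001, 1.548]
ft_force: [-1.6, -1.0, 5.6]
opening: 0.0454
grip_force: 72.6
```

Call:
servo_tool --deltas '[{"grip": 0.3,"tx": 0,"ty": 0,"tz": 0,"twist": 0},{"grip": 0.3,"tx": 0,"ty": 0,"tz": 0.1,"twist": 0},{"grip": 0.3,"tx": 0,"ty": 0,"tz": 0.3,"twist": 0},{"grip": 0.3,"tx": 0,"ty": 0,"tz": 0.3,"twist": 0},{"grip": 0.3,"tx": 0,"ty": 0,"tz": 0,"twist": 0}]'

```text
t: 19.75
tcp_pos: [0.5532, -0.0415, 0.1027]
orientation: [3.141, 0.0, 1.548]
ft_force: [0.6, 0.5, -3.0]
opening: 0.0452
grip_force: 71.8
```

```bash
python3 - <<'E'
from h import *
np.set_printoptions(precision=4,suppress=True)
im=cv2.imread('pics/side0.png')[:,:,::-1];x0,y0=225,95
big=cv2.resize(im[y0:y0+85,x0:x0+55],None,fx=8,fy=8,interpolation=cv2.INTER_CUBIC)
p0=np.array([.3973,.1778,.25]);e=np.array([.3621,.9321,0]);n=np.array([.9321,-.3621,0]);p1=p0+.002*n
for nm,lo,hi in(('orange',(0,130,90),(14,255,255)),('blue',(108,110,50),(130,255,255))):
    c=blobs(big,lo,hi,100)
    for k in c[:3]:
        print(nm,cv2.contourArea(k),cv2.boundingRect(k))
    h=cv2.convexHull(c[0]);q=h
    for ep in np.arange(1,60): 
        q=cv2.approxPolyDP(h,float(ep),True)
        if len(q)<=4:break
    q=(q.reshape(-1,2)+.5)/8-.5+[x0,y0];print(q)
    W=[]
    for pt in q:
        o,d=ray('side',pt);X=o+d*((p1-o)@n)/(d@n);W.append([(X-p0)@e,X[2]])
    W=np.array(W);print(W,'ctr',W.mean(0),(p1+e*W.mean(0)[0])[:2])
E
```

```text
orange 7780.0 (301, 96, 139, 74)
orange 2416.0 (117, 287, 92, 125)
orange 1808.0 (13, 323, 81, 64)
[[279.4375 106.5625]
 [279.4375 113.6875]
 [263.0625 115.4375]
 [262.6875 108.4375]]
[[0.3863 0.1803]
 [0.3816 0.1598]
 [0.2076 0.2296]
 [0.209  0.2486]] ctr [0.2961 0.2046] [0.5064 0.4531]
blue 4564.5 (222, 153, 88, 285)
[[261.8125 113.6875]
 [263.1875 134.8125]
 [255.0625 149.1875]
 [252.3125 126.9375]]
[[0.1972 0.2389]
 [0.195  0.1795]
 [0.1122 0.1784]
 [0.1057 0.2432]] ctr [0.1525 0.21  ] [0.4544 0.3192]
```

```bash
python3 - <<'E'
from h import *
np.set_printoptions(precision=4,suppress=True,linewidth=160)
im=np.mean([camera('side').astype(float) for _ in range(4)],0).astype(np.uint8)
hsv=cv2.cvtColor(im,cv2.COLOR_RGB2HSV)
for r in range(126,176,2): print(r,' '.join('%3d/%3d/%3d'%tuple(hsv[r,c]) for c in range(236,256)))
E
```

```text
126  18/102/185  18/100/201  19/ 99/191  19/ 96/189  20/ 95/203  19/ 99/198  19/ 97/197  19/ 97/203  19/ 95/206  20/ 93/205  20/ 92/205  20/ 94/203  20/ 94/174  20/ 94/ 95  21/ 93/ 63  21/ 54/ 66  23/ 47/ 87  23/ 48/ 85  24/ 45/ 85  22/ 45/ 85
128  18/107/195  17/106/194  17/107/198  17/107/193  17/106/180  18/106/182  17/107/190  17/107/190  17/108/194  17/106/195  17/107/183  17/109/136  20/ 96/ 77  20/ 97/ 79  20/ 94/ 79  21/ 77/ 79  22/ 57/ 80  22/ 46/ 84  23/ 47/ 86  22/ 44/ 86
130  17/107/195  17/108/196  17/106/188  18/106/180  17/107/186  17/107/188  17/107/193  17/107/195  17/107/195  17/106/171  18/110/111  17/119/ 71  18/ 99/ 77  19/103/ 82  18/108/ 87  19/ 96/ 80  19/ 78/ 82  19/ 50/ 87  23/ 49/ 84  24/ 49/ 84
132  17/108/194  17/106/183  17/106/181  17/107/189  17/109/190  17/107/193  17/109/195  17/106/192  17/108/158  17/113/ 72  18/109/ 75  17/114/ 74  14/146/108  13/171/137  12/179/107  15/134/ 82  21/ 81/ 72  23/ 30/ 67  24/ 42/ 85  21/ 47/ 86
134  16/116/161  17/111/174  16/113/178  16/111/182  17/108/189  17/107/190  17/108/170  17/112/112  18/108/ 71  17/112/ 73 
[... 4299 characters left out ...]
/129/ 71  13/124/ 70  13/124/ 66  12/125/ 61  14/134/ 55  13/141/ 49  13/125/ 61  14/138/ 59  15/110/ 65  18/113/ 68  17/109/ 70  18/106/ 70  17/113/ 70  17/106/ 72  19/ 99/ 77  21/ 95/ 78  19/ 98/ 81  21/ 97/ 79
172  13/126/ 71  13/126/ 71  13/124/ 72  14/133/ 71  14/131/ 66  12/123/ 60  14/127/ 54  14/145/ 51  16/143/ 57  15/132/ 60  15/125/ 63  18/111/ 69  17/111/ 69  17/108/ 71  18/113/ 70  17/109/ 70  19/103/ 74  20/ 94/ 79  21/ 96/ 80  20/ 92/ 78
174  14/126/ 71  14/127/ 70  14/122/ 73  15/133/ 71  14/122/ 69  14/128/ 60  13/132/ 58  14/134/ 59  14/130/ 59  14/141/ 58  15/124/ 64  16/113/ 68  19/111/ 69  18/117/ 70  17/113/ 70  18/117/ 70  18/101/ 76  21/ 95/ 78  20/ 94/ 79  20/100/ 79
```

Call:
servo_tool --deltas '[{"grip": 0.3,"tx": 0,"ty": 0,"tz": 0.5,"twist": 0},{"grip": 0.3,"tx": 0,"ty": 0,"tz": 0.8,"twist": 0},{"grip": 0.3,"tx": 0,"ty": 0,"tz": 1,"twist": 0},{"grip": 0.3,"tx": 0.2,"ty": 0.4,"tz": 1,"twist": 0.4},{"grip": 0.3,"tx": 0.2,"ty": 0.6,"tz": 1,"twist": 0.6},{"grip": 0.3,"tx": 0.2,"ty": 0.7,"tz": 1,"twist": 0.7},{"grip": 0.3,"tx": 0.2,"ty": 0.7,"tz": 1,"twist": 0.7},{"grip": 0.3,"tx": 0.2,"ty": 0.7,"tz": 1,"twist": 0.7},{"grip": 0.3,"tx": 0.2,"ty": 0.7,"tz": 1,"twist": 0.7},{"grip": 0.3,"tx": 0.2,"ty": 0.7,"tz": 1,"twist": 0.7},{"grip": 0.3,"tx": 0.2,"ty": 0.7,"tz": 1,"twist": 0.7},{"grip": 0.3,"tx": 0.2,"ty": 0.7,"tz": 1,"twist": 0.7}]'

```text
t: 21.45
tcp_pos: [0.5888, 0.0771, 0.3301]
orientation: [3.141, 0.001, 2.259]
ft_force: [0.4, -0.2, -3.6]
opening: 0.0447
grip_force: 71.8
```

Call:
servo_tool --deltas '[{"grip": 0.3,"tx": 0.2,"ty": 0.7,"tz": 1,"twist": 0.7},{"grip": 0.3,"tx": 0.2,"ty": 0.7,"tz": 1,"twist": 0.7},{"grip": 0.3,"tx": 0.2,"ty": 0.7,"tz": 1,"twist": 0.7},{"grip": 0.3,"tx": 0.2,"ty": 0.7,"tz": 1,"twist": 0.7},{"grip": 0.3,"tx": 0.05,"ty": 0.7,"tz": 0.7,"twist": 0.7},{"grip": 0.3,"tx": 0,"ty": 0.5,"tz": 0.5,"twist": 0.5},{"grip": 0.3,"tx": 0,"ty": 0.2,"tz": 0.2,"twist": 0.3},{"grip": 0.3,"tx": 0,"ty": 0,"tz": 0,"twist": 0},{"grip": 0.3,"tx": 0,"ty": 0,"tz": 0,"twist": 0}]'

```text
t: 22.58
tcp_pos: [0.6059, 0.1602, 0.4358]
orientation: [-3.141, -0.001, 2.771]
ft_force: [0.2, -0.5, -4.0]
opening: 0.0448
grip_force: 72.1
```

```bash
python3 - <<'E'
from h import *
s=get_state();w=camera('wrist');print(s['tcp_pos'].round(4),s['orientation'],s['opening'],s['t'])
p0=np.array([.3973,.1778,.25]);e=np.array([.3621,.9321,0])
for nm,X in(('L',(.4188,.2274,.208)),('near',p0),('far',p0+.222*e)): print(nm,wproj(X,s))
cv2.imwrite('pics/w5.png',w[:,:,::-1])
E
```

```text
[0.6059 0.1602 0.4358] [-3.14124221e+00 -5.57155827e-04  2.77122668e+00] 0.044763259110042676 22.575
L [306.68288357   4.35321498]
near [244.60014753  -8.61659283]
far [486.22765513   5.67873993]
```

View pics/w5.png

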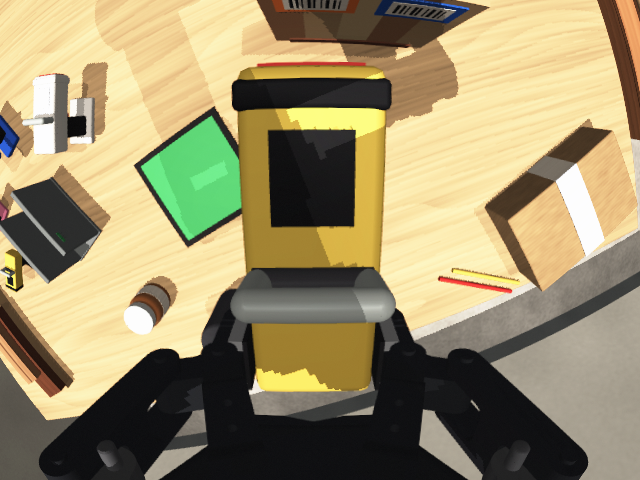

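The wrist view shows the orange label's lower half at columns 275–357, bottom edge near row 10. The blue label is at 377–468 on the right, and the barrel is held straight along column 312.

```bash
python3 - <<'E'
from h import *
np.set_printoptions(precision=4,suppress=True)
s=get_state();w=cv2.imread('pics/w5.png')[:,:,::-1]
hsv=cv2.cvtColor(np.ascontiguousarray(w[:30]),cv2.COLOR_RGB2HSV)
R={}
for nm,lo,hi in(('orange',(3,150,80),(16,255,255)),('blue',(105,120,50),(130,255,255))):
    m=cv2.inRange(hsv,lo,hi);m=m[:, :];
    bl=[c for c in blobs(np.ascontiguousarray(w[:35]),lo,hi,30)]
    for c in bl[:2]:
        c=c.reshape(-1,2);c=c[(c[:,0]>255)&(c[:,0]<480)]
        if len(c)<5: continue
        a=c[np.argmax(c[:,1]-.35*c[:,0])];b=c[np.argmax(c[:,1]+.35*c[:,0])]
        W=[]
        for p in(a,b):
            o,d=wray(p,s);W.append(o+d*(.178-o[2])/d[2])
        print(nm,cv2.boundingRect(c),a,b,W,np.linalg.norm(W[0]-W[1]),'mid',(W[0]+W[1])/2,'yaw',np.arctan2(*(W[1]-W[0])[[1,0]])-np.pi/2)
E
```

```text
orange (271, 0, 89, 14) [275  11] [353  13] [array([0.4042, 0.1965, 0.178 ]), array([0.4362, 0.2727, 0.178 ])] 0.08261753865820655 mid [0.4202 0.2346 0.178 ] yaw -0.3973209136259648
blue (375, 0, 94, 23) [375  14] [448  22] [array([0.4446, 0.2947, 0.178 ]), array([0.4751, 0.3714, 0.178 ])] 0.08252951321939954 mid [0.4598 0.3331 0.178 ] yaw -0.3790949605397329
```

Call:
servo_tool --deltas '[{"grip": 0.3,"tx": 0.05,"ty": -0.05,"tz": -0.5,"twist": -0.08},{"grip": 0.3,"tx": 0,"ty": 0,"tz": -1,"twist": 0},{"grip": 0.3,"tx": 0,"ty": 0,"tz": -1,"twist": 0},{"grip": 0.3,"tx": 0,"ty": 0,"tz": -1,"twist": 0},{"grip": 0.3,"tx": 0,"ty": 0,"tz": -1,"twist": 0},{"grip": 0.3,"tx": 0,"ty": 0,"tz": -1,"twist": 0},{"grip": 0.3,"tx": 0,"ty": 0,"tz": -1,"twist": 0},{"grip": 0.3,"tx": 0,"ty": 0,"tz": -1,"twist": 0},{"grip": 0.3,"tx": 0,"ty": 0,"tz": -1,"twist": 0},{"grip": 0.3,"tx": 0,"ty": 0,"tz": -1,"twist": 0},{"grip": 0.3,"tx": 0,"ty": 0,"tz": -1,"twist": 0},{"grip": 0.3,"tx": 0,"ty": 0,"tz": -0.9,"twist": 0}]'

```text
t: 24.12
tcp_pos: [0.6067, 0.1592, 0.2072]
orientation: [-3.141, -0.001, 2.762]
ft_force: [-0.3, -0.6, -3.2]
opening: 0.0451
grip_force: 72.1
```

Call:
servo_tool --deltas '[{"grip": 0.3,"tx": 0,"ty": 0,"tz": -0.6,"twist": 0},{"grip": 0.3,"tx": 0,"ty": 0,"tz": 0,"twist": 0},{"grip": 0.3,"tx": 0,"ty": 0,"tz": 0,"twist": 0}]'

```text
t: 24.5
tcp_pos: [0.6073, 0.1596, 0.1969]
orientation: [3.141, 0.001, 2.763]
ft_force: [-0.5, 0.5, -2.4]
opening: 0.0453
grip_force: 72.0
```

```bash
python3 - <<'E'
from h import *
np.set_printoptions(precision=4,suppress=True)
s=get_state();a=camera('side');w=camera('wrist');print(s['tcp_pos'],s['orientation'])
n=np.array([-.9287,.3709,0]);n=np.r_[np.cos(s['orientation'][2]),np.sin(s['orientation'][2]),0];y=np.array([-n[1],n[0],0])
T=s['tcp_pos']
for nm,dx,dy,dz in(('lens',.101,0,.012),('front top R(+y)',.101,.023,.031),('front top -y',.101,-.023,.031),('front bot +y',.101,.023,-.007),('rear top +y',-.019,.023,.031),('rear bot',-.019,.023,-.007)):
    X=T+dx*n+dy*y+np.array([0,0,dz]);print(nm,X,proj('side',X),wproj(X,s))
for c in blobs(a,(22,120,50),(34,255,255),30)[:4]: print('side yellow',cv2.boundingRect(c))
for c in blobs(np.ascontiguousarray(a[100:260]),(0,150,90),(9,255,255),8)[:4]: print('side red +100',cv2.boundingRect(c),cv2.contourArea(c))
E
```

```text
[0.6073 0.1596 0.1969] [3.141  0.0012 2.7627]
lens [0.5134 0.1969 0.2089] [287.8858 150.6161] [309.1978  64.4468]
front top R(+y) [0.5049 0.1756 0.2279] [285.3702 147.8552] [231.2376  58.4549]
front top -y [0.5219 0.2183 0.2279] [289.6644 139.3205] [386.2474  57.9673]
front bot +y [0.5049 0.1756 0.1899] [286.0881 162.0326] [251.5924  72.4609]
rear top +y [0.6164 0.1312 0.2279] [335.233  151.6807] [251.8469 389.5113]
rear bot [0.6164 0.1312 0.1899] [335.0791 165.9885] [262.6379 337.5673]
side yellow (341, 385, 47, 38)
side yellow (291, 141, 47, 24)
side yellow (397, 158, 14, 24)
side yellow (382, 402, 10, 23)
side red +100 (402, 61, 14, 26) 36.5
```

```bash
python3 - <<'E'
from h import *
for z in(.204,.209): print(proj('side',(.4205,.234,z)))
print(proj('side',(.4205+.0037,.234+.0093,.209)))
E
```

```text
[248.43233428 149.33699607]
[248.25606671 147.50577486]
[249.40033081 145.67298871]
```

Call:
servo_tool --deltas '[{"grip": 0.3,"tx": 0,"ty": 0,"tz": 0,"twist": 0},{"grip": 0.3,"tx": 0,"ty": 0,"tz": 0,"twist": 0},{"grip": 0.3,"tx": 0,"ty": 0,"tz": 0,"twist": 0},{"grip": 0.3,"tx": 0,"ty": 0,"tz": 0,"twist": 0},{"grip": 0.3,"tx": 0,"ty": 0,"tz": 0,"twist": 0},{"grip": 0.3,"tx": 0,"ty": 0,"tz": 0,"twist": 0},{"grip": 0.3,"tx": 0,"ty": 0,"tz": 0,"twist": 0},{"grip": 0.3,"tx": 0,"ty": 0,"tz": 0,"twist": 0},{"grip": 0.3,"tx": 0,"ty": 0,"tz": 0,"twist": 0},{"grip": 0.3,"tx": 0,"ty": 0,"tz": 0,"twist": 0},{"grip": 0.3,"tx": 0,"ty": 0,"tz": 0,"twist": 0},{"grip": 0.3,"tx": 0,"ty": 0,"tz": 0,"twist": 0}]'

```text
t: 26.1
tcp_pos: [0.6069, 0.1596, 0.1961]
orientation: [-3.142, -0.0, 2.763]
ft_force: [0.1, -0.1, -3.7]
opening: 0.0453
grip_force: 72.0
```

Call:
servo_tool --deltas '[{"grip": 0.3,"tx": -0.05,"ty": -0.14,"tz": -0.15,"twist": 0},{"grip": 0.3,"tx": 0,"ty": 0,"tz": -0.13,"twist": 0},{"grip": 0.3,"tx": 0,"ty": 0,"tz": 0,"twist": 0},{"grip": 0.3,"tx": 0,"ty": 0,"tz": 0,"twist": 0},{"grip": 0.3,"tx": 0,"ty": 0,"tz": 0,"twist": 0},{"grip": 0.3,"tx": 0,"ty": 0,"tz": 0,"twist": 0},{"grip": 0.3,"tx": 0,"ty": 0,"tz": 0,"twist": 0},{"grip": 0.3,"tx": 0,"ty": 0,"tz": 0,"twist": 0},{"grip": 0.3,"tx": 0,"ty": 0,"tz": 0,"twist": 0},{"grip": 0.3,"tx": 0,"ty": 0,"tz": 0,"twist": 0},{"grip": 0.3,"tx": 0,"ty": 0,"tz": 0,"twist": 0},{"grip": 0.3,"tx": 0,"ty": 0,"tz": 0,"twist": 0}]'

```text
t: 27.6
tcp_pos: [0.606, 0.1568, 0.1905]
orientation: [-3.142, -0.0, 2.763]
ft_force: [0.5, 0.5, -3.9]
opening: 0.0449
grip_force: 72.0
```

```bash
python3 - <<'E'
from h import *
from scipy.optimize import least_squares
np.set_printoptions(precision=4,suppress=True)
s=get_state();print(s['tcp_pos'],s['t'])
# fuse: label centre (e,n,z about nominal) from side centre pixel, wrist bottom-mid ray, blank yaw
n=np.array([.9287,-.3709,0]);e=np.array([.3709,.9287,0]);L0=np.array([.4203,.2338,.206])
sw=dict(tcp_pos=np.array([.6059,.1602,.4358]),orientation=np.array([-3.14124,-.00056,2.77123]))
X=lambda q:L0+q[0]*e+q[1]*n+[0,0,q[2]]
f=lambda q:np.r_[proj('side',X(q))-[246,150.5],wproj(X(q)-.042*e-[0,0,.032],sw)-[274,12],wproj(X(q)+.042*e-[0,0,.032],sw)-[355,14]]
r=least_squares(f,[0,0,0]);print(r.x,r.fun)
E
```

```text
[0.606  0.1568 0.1905] 27.6
[ 0.0011 -0.0021 -0.0044] [ 1.7485 -0.4969  1.5101  0.2145 -1.7756 -0.9874]
```

Call:
servo_tool --deltas '[{"grip": 0.3,"tx": 0,"ty": 0,"tz": 0,"twist": 0},{"grip": 0.3,"tx": 0,"ty": 0,"tz": 0,"twist": 0},{"grip": 0.3,"tx": 0,"ty": -0.3,"tz": 0,"twist": 0},{"grip": 0.3,"tx": -0.1,"ty": -0.6,"tz": 0,"twist": 0},{"grip": 0.3,"tx": -0.15,"ty": -0.8,"tz": 0,"twist": 0},{"grip": 0.3,"tx": -0.15,"ty": -0.9,"tz": 0,"twist": 0},{"grip": 0.3,"tx": -0.2,"ty": -0.9,"tz": 0,"twist": 0},{"grip": 0.3,"tx": -0.2,"ty": -0.9,"tz": 0,"twist": 0},{"grip": 0.3,"tx": -0.2,"ty": -0.9,"tz": 0,"twist": 0},{"grip": 0.3,"tx": -0.2,"ty": -0.9,"tz": 0,"twist": 0},{"grip": 0.3,"tx": -0.2,"ty": -0.9,"tz": 0,"twist": 0},{"grip": 0.3,"tx": -0.1,"ty": -0.9,"tz": -0.2,"twist": 0}]'

```text
t: 29.1
tcp_pos: [0.5758, -0.0044, 0.1866]
orientation: [3.142, 0.001, 2.763]
ft_force: [-0.5, -0.4, -3.0]
opening: 0.0452
grip_force: 72.1
```

Call:
servo_tool --deltas '[{"grip": 0.3,"tx": -0.1,"ty": -0.7,"tz": -0.4,"twist": 0},{"grip": 0.3,"tx": 0,"ty": -0.4,"tz": -0.6,"twist": 0},{"grip": 0.3,"tx": 0,"ty": -0.1,"tz": -0.7,"twist": 0},{"grip": 0.3,"tx": 0,"ty": 0,"tz": -0.7,"twist": 0},{"grip": 0.3,"tx": 0,"ty": 0,"tz": -0.7,"twist": 0},{"grip": 0.3,"tx": 0,"ty": 0,"tz": -0.6,"twist": 0},{"grip": 0.3,"tx": 0,"ty": 0,"tz": -0.4,"twist": 0},{"grip": 0.3,"tx": 0,"ty": 0,"tz": -0.3,"twist": 0},{"grip": 0.3,"tx": 0,"ty": 0,"tz": -0.15,"twist": 0},{"grip": 0.3,"tx": 0,"ty": 0,"tz": -0.1,"twist": 0},{"grip": 0.3,"tx": 0,"ty": 0,"tz": 0,"twist": 0}]'

```text
t: 30.48
tcp_pos: [0.574, -0.0272, 0.0936]
orientation: [-3.142, 0.0, 2.763]
ft_force: [0.2, -0.1, -3.1]
opening: 0.0453
grip_force: 72.1
```

Call:
servo_tool --deltas '[{"grip": 0.3,"tx": 0,"ty": 0,"tz": -0.1,"twist": 0},{"grip": 0.3,"tx": 0,"ty": 0,"tz": -0.05,"twist": 0},{"grip": 0.3,"tx": 0,"ty": 0,"tz": 0,"twist": 0}]'

```text
t: 30.85
tcp_pos: [0.5739, -0.0272, 0.0904]
orientation: [-3.142, -0.0, 2.763]
ft_force: [0.7, -0.1, -3.8]
opening: 0.045
grip_force: 72.1
```

Call:
servo_tool --deltas '[{"grip": 0.3,"tx": 0,"ty": 0,"tz": -0.05,"twist": 0},{"grip": 0.3,"tx": 0,"ty": 0,"tz": -0.03,"twist": 0},{"grip": 0.3,"tx": 0,"ty": 0,"tz": 0,"twist": 0}]'

```text
t: 31.22
tcp_pos: [0.574, -0.0272, 0.089]
orientation: [3.142, 0.0, 2.763]
ft_force: [0.4, 0.1, -1.6]
opening: 0.045
grip_force: 72.5
```

Call:
servo_tool --deltas '[{"grip": 0.3,"tx": 0,"ty": 0,"tz": -0.03,"twist": 0},{"grip": 0.3,"tx": 0,"ty": 0,"tz": 0,"twist": 0},{"grip": 0.7,"tx": 0,"ty": 0,"tz": 0,"twist": 0},{"grip": 1,"tx": 0,"ty": 0,"tz": 0,"twist": 0},{"grip": 1,"tx": 0,"ty": 0,"tz": 0,"twist": 0},{"grip": 1,"tx": 0,"ty": 0,"tz": 0,"twist": 0},{"grip": 1,"tx": 0,"ty": 0,"tz": 0.4,"twist": 0},{"grip": 1,"tx": 0,"ty": 0,"tz": 1,"twist": 0},{"grip": 1,"tx": 0,"ty": 0,"tz": 1,"twist": 0},{"grip": 1,"tx": 0,"ty": 0,"tz": 1,"twist": 0},{"grip": 1,"tx": 0,"ty": 0,"tz": 1,"twist": 0},{"grip": 1,"tx": 0,"ty": 0,"tz": 1,"twist": 0}]'

```text
t: 32.72
tcp_pos: [0.574, -0.0272, 0.1976]
orientation: [3.142, 0.001, 2.763]
ft_force: [0.5, -0.1, 0.2]
opening: 0.0855
grip_force: 0.0
```

Call:
servo_tool --deltas '[{"grip": 1,"tx": 0,"ty": 0,"tz": 1,"twist": 0},{"grip": 1,"tx": 0,"ty": 0,"tz": 0.5,"twist": 0},{"grip": 1,"tx": 0,"ty": 0,"tz": 0,"twist": 0},{"grip": 1,"tx": 0,"ty": 0,"tz": 0,"twist": 0}]'

```text
t: 33.22
tcp_pos: [0.5737, -0.0271, 0.2255]
orientation: [-3.141, -0.001, 2.763]
ft_force: [-0.1, 0.5, -0.1]
opening: 0.0859
grip_force: 0.0
```

```bash
python3 - <<'E'
from h import *
np.set_printoptions(precision=4,suppress=True)
s=get_state();w=camera('wrist');print(s['tcp_pos'],s['t'],s['opening'],s['grip_force'])
n=np.r_[np.cos(2.763),np.sin(2.763),0];y=np.r_[-n[1],n[0],0];O=np.array([.574,-.0272,.004])+.026*n;print('origin',O)
for x,yy in((-.045,.023),(-.045,-.023),(.05,.023),(.05,-.023)): print(wproj(O+x*n+yy*y+[0,0,.116],s))
for c in blobs(w,(22,120,60),(34,255,255),200)[:3]: print(cv2.boxPoints(cv2.minAreaRect(c)).tolist())
m=cv2.inRange(cv2.cvtColor(w,cv2.COLOR_RGB2HSV),(50,90,40),(75,255,255));x,yy=np.nonzero(m)[::-1]
q=cv2.boundingRect(m);print('mat',q)
E
```

```text
[ 0.5737 -0.0271  0.2255] 33.225 0.08589261016212185 0.0
origin [ 0.5498 -0.0176  0.004 ]
[279.497  261.7652]
[343.096  261.8002]
[276.3539 127.7349]
[345.9759 127.6821]
[[278.0, 114.0], [345.0, 114.0], [345.0, 191.0], [278.0, 191.0]]
[[281.0, 263.0], [281.0, 206.0], [345.0, 206.0], [345.0, 263.0]]
[[278.0, 95.0], [345.0, 95.0], [345.0, 101.0], [278.0, 101.0]]
mat (65, 71, 350, 210)
```

```bash
python3 -c "
from plant import *
print(hand_in())"
```

```text
the job is handed in; nothing more can be done
None
```

The job is handed in, with no score returned: the scanner went by its ring from the dock to the mat, was held by its barrel facing the orange label for about 1.25 s (my estimate puts the beam about 4 mm off centre), and was stood back upright mid-mat and released.

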